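Tuck the spring flap of a parts case under its lip

TASK

Close the open blue parts case on the bench: with the fingertips push its yellow spring flap over, press it flat onto the case, and push it forward by its orange rib until the flap's free edge is tucked well beneath the black lip and it stays shut by itself. Only push and press: do not lift, tip or shove the case away, and leave the tape roll, carton, screwdriver and marker beside it alone.

Things in the scene. Friction and masses are not known exactly. Their poses are not given: they have to be found in the camera images.
- case: Blue open-topped parts case, loose on the bench, about 2.5 kg, 160 (x) x 185 (y) x 55 mm high, two boxes fixed inside. Origin: centre of its underside; own z up. The flap's hinge is on its +y side, the black lip on its -y side. The hinge line runs along own x, 58 mm up, at y = +80 mm (flap drawn back); steel cheeks at its ends, x = +-80 to +-85 mm, 68 mm high.
- lip_edge (a point): Middle of the lip's inner edge (facing the hinge), half-way up its thickness; axes as the case's. The lip is a fixed black plate over the case's -y wall, 100 mm long in x, from y = -93 to -70 mm in the case's frame, 5 mm thick, underside 66 mm and top 71 mm above the case's underside. The flat flap's top lies 6 mm below the lip's underside.
- flap_edge (a point): Middle of the free edge of the yellow flap. The flap is a stiff plate 150 mm wide (along the hinge), 4 mm thick, reaching 140 mm from the hinge line. Axes are the flap's own: y points from the free edge to the hinge, z out of the outer face (up when shut).
- push_rib (a point): Middle of the top of the orange rib on the flap's outer face. The rib lies across the flap, 80 mm long, 8 mm thick, standing 6.5 mm above the face, its centre line 95 mm from the hinge line. Axes are the flap's own, as for flap_edge.
- flap (a joint): Flap angle in rad: 0 lies flat on the case (stop), 1.57 stands upright, more leans outward over the case's +y side (stop at 2.3). A weak hinge spring (about 0.1 N m when flat; the flap weighs 40 g) swings it open again to about 1.2 rad unless its edge is under the lip; the slight hinge friction lets it rest anywhere from about 1.2 to 2.2.
- flap_slide (a joint): How far the flap's hinge pin has moved in its slots toward the lip (case's -y), in m: 0 drawn back, 0.024 fully forward (stops). Moves at any flap angle against about 5.5 N of friction, stays where left. Drawn back, the flat flap's edge is 10 mm short of the lip; fully forward, 14 mm beneath it. A flap too far forward when folded lands on top of the lip: push it back.
- tape_roll: Bystander: roll of clear tape, 100 mm across, 48 mm high; origin centre of underside.
- carton: Bystander: small brown carton 70x100x60 mm; origin centre of underside.
- red_driver: Bystander: red screwdriver lying flat, 200 mm long, 29 mm thick; origin centre of underside.
- green_marker: Bystander: green marker lying flat, 135 mm long, 18 mm thick; origin centre of underside.

How it is judged:
By the outcome, as a careful person would: the job done as asked, in the order asked, and still so for the second after the job is handed in, with the robot touching nothing.
It also fails if it takes over 45 s, if anything falls off the work surface, if the arm or the gripper's body presses on something with over 40 N, if the wrist force passes 120 N, or if a joint passes its speed limit or range.

ROBOT

A 6-joint arm with a two-finger parallel gripper is mounted at the origin on a cart in front of the work surface, level with it; the furniture and walls round the work are solid. World frame = base frame: x ahead of the robot, y to its left, z up, the work surface at z = 0. Lengths are in mm, angles in rad, forces in N, time in s.
With the tool pointing down it reaches from about 350 to 775 mm from the base axis. Payload 7.3 kg.
Tool frame: the origin (TCP) lies at the very end of the fingers, on their centre line; the grasp point (between the pads) lies bot.grip_point_offset behind it (bot.grip_point_offset is the distance from the TCP to the grasp point, in mm); z points along the fingers, y is the line along which they close (so a half turn about z gives the same grasp; the last joint's range is limited). The gripper opens to 92 mm and grips with 3 to 60 N. Pads are 19 mm wide; open, the fingers measure 130 mm over their backs; the gripper's body (75 mm by 190 mm) begins 47 mm behind the grasp point.
Start: joints at [-1.271, 0.342, 1.524, -0, 1.275, -0.146], TCP at [226.393, -473.699, 226.741] pointing down, gripper open.
Joint ranges: [-2.53, 2.53], [-0.77, 2.02], [0.04, 2.7], [-1, 4.14], [0.28, 2.66], [-3.11, 3.11]. Speed limits (rad/s): [2.57, 2.57, 3.14, 3.14, 3.14, 3.14].

INTERFACE

Orientations are given as [roll, pitch, yaw] about the fixed x, y, z axes, in that order (R = Rz(yaw) Ry(pitch) Rx(roll)).
In Python, from plant import bot gives the robot as it stands. The module is installed in compiled form; this text tells all that it offers.
- The arm moves only by the tool carry_out, never from a script. Its argument "plan" is a list of rows, each an object of numbers: "tx", "ty", "tz": the shift along the world's x, y, z in mm; "rx", "ry", "rz": the turn, a rotation vector about the world's x, y, z in rad. A call has 1 to 12 rows; each row shifts and turns the commanded pose from where the row before left it; what a row does not reach is not made up. A row lasts 1/10 s, in which the tool goes at most 50 mm and 8.59 degrees, less where a joint would pass 70% of its speed; a pose out of reach is approached as far as the arm can. A call with a gripper value outside its range is refused whole. "gripper" is the closure, from 0 (fully open) to 1 (shut), set as the call begins (left out, the last holds). The fingers move at their own pace and stop on an object; the grip force is fixed at half the most. Time passes only in rows, so rows that do not move let the fingers close. It gives the time, the measured TCP pose, the force, the opening and the grip force at its end, in the units of the state.
- bot.get_obs(): the state, without advancing time (a new reading comes with each control period).
- bot.capture(name): name is "scene" or "top" or "wrist"; returns the picture (400x640x3 uint8, red, green, blue); there is no depth.
- bot.camera_model(name): a dict with "camera_matrix" (3x3 intrinsics, pixels), "dist" ([k1, k2, p1, p2, k3] as OpenCV has them; the pictures are not rectified), "R" (3x3) and "t" (3): a world point X has camera coordinates R X + t. Camera axes: x right, y down, z forward; pixel columns grow to the right and rows downward; lengths in mm; the calibration is good to about 2 mm. A picture is of the moment at which its call begins: read the wrist's pose just before it. camera_model takes no time and is no camera call; for the wrist camera it gives the pose at the moment of the call.
- bot.close_job(): hands the job in; it is judged then, once.
The state is a dict: "time": time; "joint_positions": joint angles; "dq": joint speeds; "tau": joint torques, N m; "tool_pos": TCP position; "tcp_rot": TCP orientation; "contact_force": force on the tool from outside, world axes, zero at the start; "moment": the same for the moment, N m; "grip_width": finger opening in mm; "finger_force": force on a finger pad.
Only numpy, scipy, OpenCV 4.12 (cv2) and the standard library are available. Lean on these libraries where they do the work, as an engineer would, in place of code of your own. Each camera call takes 0.05 s, during which the arm holds its last target. There are 200 camera calls.

## Working session

There is one attempt and no reset: what is moved stays moved. The work goes in short steps, Python scripts to look and compute and a tool call to move; the robot and the scene stay as the last step left them, time stands still between calls to the robot, and variables do not carry over. Pictures are saved under pics/ and viewed, at most 10 in all, crops included, and the job is handed in when it is done.

Besides the shell and the picture viewer there is one more tool, called after "Emit:" as name(argument=value, ...) on one line, values as JSON. carry_out: Moves the arm, as the interface text tells. Its arguments: {"type":"object","properties":{"plan":{"type":"array"},"gripper":{"type":"number"}},"required":["plan"]}

```bash
mkdir -p pics
python3 - <<'E'
from plant import bot
import cv2,numpy as np
ims=[]
for n in("scene","top"):
    im=bot.capture(n); cv2.imwrite(f"pics/{n}0.png",im[...,::-1])
    m=bot.camera_model(n); print(n,np.round(m["camera_matrix"],0).tolist(),np.round(m["R"],2).tolist(),np.round(m["t"]).tolist(),np.round(m["dist"],3))
o=bot.get_obs();print(o["tool_pos"],o["tcp_rot"],o["contact_force"],bot.grip_point_offset)
E
```

```text
scene [[366.0, 0.0, 317.0], [0.0, 366.0, 197.0], [0.0, 0.0, 1.0]] [[-0.74, -0.68, 0.0], [-0.37, 0.4, -0.84], [0.57, -0.62, -0.54]] [433.0, 287.0, 821.0] [0.001 0.    0.    0.    0.   ]
top [[384.0, 0.0, 322.0], [0.0, 384.0, 198.0], [0.0, 0.0, 1.0]] [[-0.02, -1.0, 0.0], [-1.0, 0.02, -0.1], [0.1, -0.0, -1.0]] [31.0, 551.0, 1040.0] [-0.013  0.     0.     0.     0.   ]
[ 226.29340911 -473.32975829  226.12323574] [-3.14024855e+00 -2.29781991e-04  4.45814804e-01] [-0.06044372  0.26280728  0.25562642] 18.8
```

View pics/scene0.png

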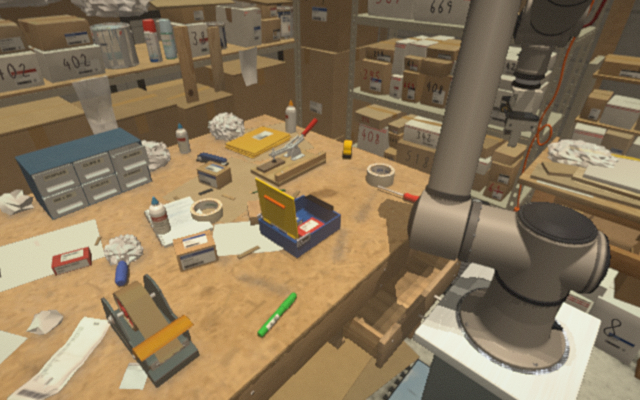

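View pics/top0.png

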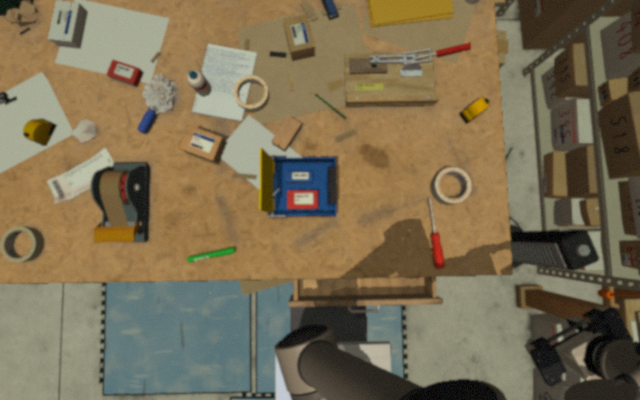

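The top view shows the case at about (300,186), with the yellow flap near upright on its left side (world +y) and the black lip on the right (world -y). The scene view shows the flap's outer face with the orange rib at about (276,208). Next I'll measure the case's pose and the flap angle.

```bash
cat > h.py <<'E'
from plant import bot
import cv2,numpy as np
def ray(n,uv,m=None):
    m=m or bot.camera_model(n); R,t=np.array(m["R"]),np.array(m["t"]).ravel()
    p=cv2.undistortPoints(np.array(uv,float).reshape(-1,1,2),np.array(m["camera_matrix"]),np.array(m["dist"])).reshape(-1,2)
    return -R.T@t, np.c_[p,np.ones(len(p))]@R
def onplane(n,uv,z):
    c,d=ray(n,uv); return c+d*((z-c[2])/d[:,2])[:,None]
def proj(n,X):
    m=bot.camera_model(n);R=np.array(m["R"])
    return cv2.projectPoints(np.array(X,float).reshape(-1,3),cv2.Rodrigues(R)[0],np.array(m["t"],float),np.array(m["camera_matrix"]),np.array(m["dist"]))[0].reshape(-1,2)
def mask(im,lo,hi,roi):
    h=cv2.cvtColor(im,cv2.COLOR_RGB2HSV); k=cv2.inRange(h,lo,hi); z=np.zeros_like(k); a,b,c,d=roi; z[b:d,a:c]=k[b:d,a:c]; return z
E
python3 - <<'E'
from h import *
im=bot.capture("top"); s=bot.capture("scene")
b=mask(im,(105,90,40),(125,255,255),(250,140,350,230))
r=cv2.minAreaRect(cv2.findNonZero(b)); bp=cv2.boxPoints(r); print("blue",r,onplane("top",bp,55).round(0).tolist())
y=mask(im,(20,120,90),(32,255,255),(250,140,350,230)); r=cv2.minAreaRect(cv2.findNonZero(y)); print("yel top",r,cv2.boxPoints(r).round(1).tolist())
y=mask(s,(20,120,90),(32,255,255),(240,165,350,255)); c=cv2.convexHull(cv2.findNonZero(y)); print("yel scene",cv2.approxPolyDP(c,3,True).reshape(-1,2).tolist())
o=mask(s,(8,150,90),(18,255,255),(240,165,350,255)); r=cv2.minAreaRect(cv2.findNonZero(o)); print("rib scene",r,cv2.boxPoints(r).round(1).tolist())
a=cv2.resize(im[140:225,245:355],None,fx=5,fy=5,interpolation=3);d=cv2.resize(s[165:255,245:355],None,fx=5,fy=5,interpolation=3)
cv2.imwrite("pics/c1.png",np.hstack([cv2.resize(a,(400,309)),cv2.resize(d,(400,309))])[...,::-1])
E
```

```text
blue ((304.5, 186.0), (58.0, 61.0), 90.0) [[664.0, 151.0, 55.0], [661.0, -16.0, 55.0], [502.0, -13.0, 55.0], [505.0, 152.0, 55.0]]
yel top ((265.5, 180.0), (64.0, 15.0), 90.0) [[258.0, 148.0], [273.0, 148.0], [273.0, 212.0], [258.0, 212.0]]
yel scene [[297, 237], [263, 219], [255, 177], [288, 166]]
rib scene ((284.1109619140625, 212.8442840576172), (54.77919387817383, 10.239795684814453), 49.51398849487305) [[262.3999938964844, 195.3000030517578], [270.20001220703125, 188.6999969482422], [305.79998779296875, 230.39999389648438], [298.0, 237.0]]
```

View pics/c1.png

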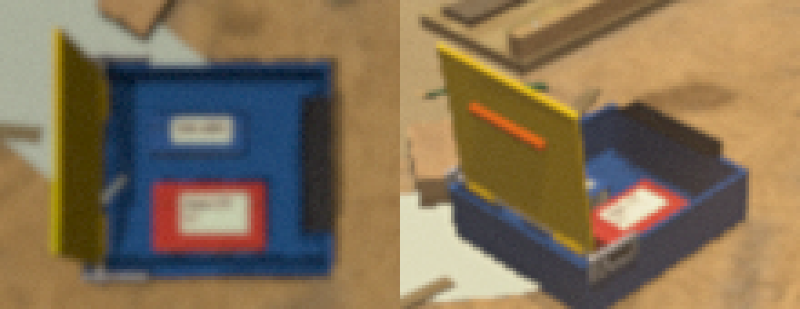

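The crop shows the flap standing near upright. Its free edge is at about (259,148–211) in the top picture, and its outer-face corners in the scene picture are at about (255,177), (288,166), (297,238) and (260,217).

```bash
cat >> h.py <<'E'
def tri(n1,u1,n2,u2):
    c1,d1=ray(n1,[u1]);c2,d2=ray(n2,[u2]);d1,d2=d1[0],d2[0]
    s=np.linalg.lstsq(np.c_[d1,-d2],c2-c1,rcond=None)[0]; p,q=c1+s[0]*d1,c2+s[1]*d2
    return ((p+q)/2).round(0), np.linalg.norm(p-q).round(1)
E
python3 - <<'E'
from h import *
# crop scaling: top x=245+u*110/400, y=140+v*85/309 ; scene x=245+u*110/400,y=165+v*90/309
T=lambda u,v:(245+u*.275,140+v*.2751)
S=lambda u,v:(245+u*.275,165+v*.2913)
print("edge far",tri("top",T(55,30),"scene",S(38,42)))
print("edge near",tri("top",T(52,254),"scene",S(181,108)))
print("hinge near/far z58",onplane("scene",[S(190,250),S(55,183)],58).round(0).tolist())
print("case top corners scene",onplane("scene",[S(346,170)],55).round(0).tolist())
print("case top corners top",onplane("top",[T(333,62),T(332,275),T(85,278)],55).round(0).tolist())
print("lip inner edge",onplane("top",[T(303,97),T(303,230)],71).round(0).tolist())
print("lip outer edge",onplane("top",[T(332,97),T(332,230)],71).round(0).tolist())
print("rib",[onplane("scene",[S(70,105),S(145,147)],z).round(0).tolist() for z in(140,150,160)])
E
```

```text
edge far (array([657., 167., 195.]), np.float64(2.5))
edge near (array([509., 168., 199.]), np.float64(1.5))
hinge near/far z58 [[516.0, 156.0, 58.0], [658.0, 167.0, 58.0]]
case top corners scene [[502.0, -9.0, 55.0]]
case top corners top [[661.0, -20.0, 55.0], [500.0, -16.0, 55.0], [501.0, 167.0, 55.0]]
lip inner edge [[631.0, 3.0, 71.0], [533.0, 5.0, 71.0]]
lip outer edge [[631.0, -18.0, 71.0], [533.0, -16.0, 71.0]]
rib [[[640.0, 158.0, 140.0], [555.0, 160.0, 140.0]], [[628.0, 168.0, 150.0], [544.0, 170.0, 150.0]], [[615.0, 177.0, 160.0], [533.0, 180.0, 160.0]]]
```

Case centre is about (581, 75) with yaw near 0, the hinge is at y≈155 (drawn back) and the flap leans out at about 1.66 rad. I'll go round behind it with the fingers shut and their thin side facing the flap.

Emit:
carry_out(plan=[{"tx": 18, "ty": 34, "tz": 3, "rz": 0.094}, {"tx": 18, "ty": 34, "tz": 3, "rz": 0.094}, {"tx": 18, "ty": 34, "tz": 3, "rz": 0.094}, {"tx": 18, "ty": 34, "tz": 3, "rz": 0.094}, {"tx": 18, "ty": 34, "tz": 3, "rz": 0.094}, {"tx": 18, "ty": 34, "tz": 3, "rz": 0.094}, {"tx": 18, "ty": 34, "tz": 3, "rz": 0.094}, {"tx": 18, "ty": 34, "tz": 3, "rz": 0.094}, {"tx": 18, "ty": 34, "tz": 3, "rz": 0.094}, {"tx": 18, "ty": 34, "tz": 3, "rz": 0.094}, {"tx": 18, "ty": 34, "tz": 3, "rz": 0.094}, {"tx": 18, "ty": 34, "tz": 3, "rz": 0.094}], gripper=1)

```text
invalid input at $.plan[0]: expected keys tx, ty, tz, rx, ry, rz
```

Emit:
carry_out(plan=[{"tx": 18, "ty": 34, "tz": 3, "rx": 0, "ry": 0, "rz": 0.094}, {"tx": 18, "ty": 34, "tz": 3, "rx": 0, "ry": 0, "rz": 0.094}, {"tx": 18, "ty": 34, "tz": 3, "rx": 0, "ry": 0, "rz": 0.094}, {"tx": 18, "ty": 34, "tz": 3, "rx": 0, "ry": 0, "rz": 0.094}, {"tx": 18, "ty": 34, "tz": 3, "rx": 0, "ry": 0, "rz": 0.094}, {"tx": 18, "ty": 34, "tz": 3, "rx": 0, "ry": 0, "rz": 0.094}, {"tx": 18, "ty": 34, "tz": 3, "rx": 0, "ry": 0, "rz": 0.094}, {"tx": 18, "ty": 34, "tz": 3, "rx": 0, "ry": 0, "rz": 0.094}, {"tx": 18, "ty": 34, "tz": 3, "rx": 0, "ry": 0, "rz": 0.094}, {"tx": 18, "ty": 34, "tz": 3, "rx": 0, "ry": 0, "rz": 0.094}, {"tx": 18, "ty": 34, "tz": 3, "rx": 0, "ry": 0, "rz": 0.094}, {"tx": 18, "ty": 34, "tz": 3, "rx": 0, "ry": 0, "rz": 0.094}], gripper=1)

```text
time: 1.4
tool_pos: [442.8, -64.1, 262.9]
tcp_rot: [3.141, 0.0, 1.578]
contact_force: [0.5, -0.5, -0.3]
grip_width: 1.9
finger_force: 0.0
```

Emit:
carry_out(plan=[{"tx": 25, "ty": 30, "tz": 5, "rx": 0, "ry": 0, "rz": 0}, {"tx": 25, "ty": 30, "tz": 5, "rx": 0, "ry": 0, "rz": 0}, {"tx": 25, "ty": 30, "tz": 5, "rx": 0, "ry": 0, "rz": 0}, {"tx": 25, "ty": 30, "tz": 5, "rx": 0, "ry": 0, "rz": 0}, {"tx": 25, "ty": 20, "tz": 5, "rx": 0, "ry": 0, "rz": 0}, {"tx": 13, "ty": 0, "tz": 0, "rx": 0, "ry": 0, "rz": 0}, {"tx": 0, "ty": 0, "tz": 0, "rx": 0, "ry": 0, "rz": 0}])

```text
time: 2.1
tool_pos: [581.3, 74.9, 286.7]
tcp_rot: [-3.141, 0.0, 1.575]
contact_force: [0.2, -0.9, -0.3]
grip_width: 0.6
finger_force: 0.0
```

Run:
```python
from h import *
m=bot.camera_model("wrist"); im=bot.capture("wrist"); cv2.imwrite("pics/w1.png",im[...,::-1])
np.savez("w1.npz",**{k:np.array(v) for k,v in m.items()})
print((-np.array(m["R"]).T@m["t"]).round(),np.round(m["R"],2).tolist())
```

```text
[582. 152. 444.] [[1.0, 0.0, -0.0], [0.0, -0.96, 0.28], [0.0, -0.28, -0.96]]
```

View pics/w1.png

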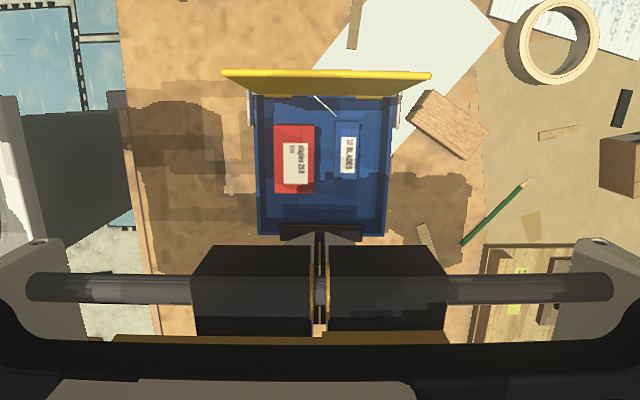

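The wrist view shows the case squarely below. The flap edge runs (222,70) to (430,72), the case's lip-side corners are at (258,234) and (384,236), the cheeks are at about (249,90–125) and (397,90–125), and the shut fingertips are at (318,235).

Run:
```python
import h,numpy as np
m=dict(np.load("w1.npz")); m={k:v for k,v in m.items()}
def P(uv,z):
    c,d=h.ray("wrist",uv,m); return (c+d*((z-c[2])/d[:,2])[:,None]).round(0).tolist()
print("case lip corners z55",P([(258,234),(384,236)],55))
print("cheek ends z68",P([(247,90),(249,126),(401,90),(391,126)],68))
print("flap edge outer",P([(222,70),(430,72)],197), "inner",P([(224,78),(430,79)],197))
print("flap bottom z58",P([(262,96),(385,96)],58))
```

```text
case lip corners z55 [[506.0, -13.0, 55.0], [664.0, -16.0, 55.0]]
cheek ends z68 [[504.0, 159.0, 68.0], [504.0, 121.0, 68.0], [670.0, 160.0, 68.0], [661.0, 121.0, 68.0]]
flap edge outer [[514.0, 170.0, 197.0], [660.0, 169.0, 197.0]] inner [[515.0, 165.0, 197.0], [660.0, 165.0, 197.0]]
flap bottom z58 [[519.0, 153.0, 58.0], [655.0, 153.0, 58.0]]
```

Emit:
carry_out(plan=[{"tx": 0, "ty": 40, "tz": 0, "rx": 0, "ry": 0, "rz": 0}, {"tx": 0, "ty": 40, "tz": 0, "rx": 0, "ry": 0, "rz": 0}, {"tx": 0, "ty": 40, "tz": 0, "rx": 0, "ry": 0, "rz": 0}, {"tx": 2, "ty": 30, "tz": 0, "rx": 0, "ry": 0, "rz": 0}, {"tx": 0, "ty": 0, "tz": -40, "rx": 0, "ry": 0, "rz": 0}, {"tx": 0, "ty": 0, "tz": -40, "rx": 0, "ry": 0, "rz": 0}, {"tx": 0, "ty": 0, "tz": -40, "rx": 0, "ry": 0, "rz": 0}, {"tx": 0, "ty": 0, "tz": -7, "rx": 0, "ry": 0, "rz": 0}, {"tx": 0, "ty": 0, "tz": 0, "rx": 0, "ry": 0, "rz": 0}])

```text
time: 3.05
tool_pos: [581.6, 223.6, 160.4]
tcp_rot: [-3.139, 0.001, 1.573]
contact_force: [0.7, -0.6, 1.6]
grip_width: 0.1
finger_force: 0.0
```

Emit:
carry_out(plan=[{"tx": 0, "ty": -20, "tz": 0, "rx": 0, "ry": 0, "rz": 0}, {"tx": 0, "ty": -15, "tz": 0, "rx": 0, "ry": 0, "rz": 0}, {"tx": 0, "ty": -8, "tz": 0, "rx": 0, "ry": 0, "rz": 0}, {"tx": 0, "ty": -8, "tz": 0, "rx": 0, "ry": 0, "rz": 0}, {"tx": 0, "ty": -8, "tz": 0, "rx": 0, "ry": 0, "rz": 0}, {"tx": 0, "ty": -8, "tz": 0, "rx": 0, "ry": 0, "rz": 0}, {"tx": 0, "ty": -8, "tz": 0, "rx": 0, "ry": 0, "rz": 0}, {"tx": 0, "ty": -8, "tz": 0, "rx": 0, "ry": 0, "rz": 0}, {"tx": 0, "ty": -8, "tz": 0, "rx": 0, "ry": 0, "rz": 0}, {"tx": 0, "ty": -8, "tz": -1, "rx": 0, "ry": 0, "rz": 0}, {"tx": 0, "ty": -8, "tz": -2, "rx": 0, "ry": 0, "rz": 0}, {"tx": 0, "ty": 0, "tz": 0, "rx": 0, "ry": 0, "rz": 0}])

```text
time: 4.25
tool_pos: [582.3, 116.1, 157.4]
tcp_rot: [-3.141, 0.0, 1.573]
contact_force: [-0.8, -1.3, -0.8]
grip_width: 0.3
finger_force: 0.0
```

Run:
```python
from h import *
m=bot.camera_model("wrist"); im=bot.capture("wrist"); s=bot.capture("scene")
np.savez("w2.npz",**{k:np.array(v) for k,v in m.items()})
cv2.imwrite("pics/w2.png",np.hstack([im[:,120:520],cv2.resize(s[150:250,240:340],(400,400),interpolation=3)])[...,::-1])
```

```text
(no output)
```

View pics/w2.png

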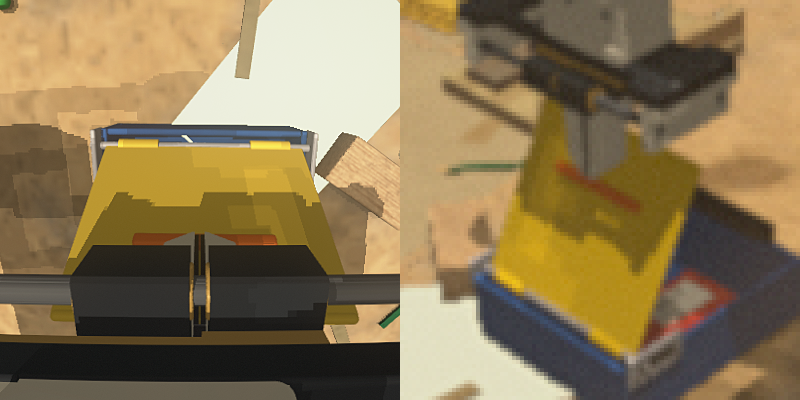

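The flap is now pushed over. The left half shows the hinge rod at row 144 and the rear wall edge at row 125 of the wrist picture, the rib at row 239, and the fingertips on the flap beyond the rib.

Run:
```python
import h,numpy as np
m=dict(np.load("w2.npz"))
def P(uv,z):
    c,d=h.ray("wrist",uv,m); return (c+d*((z-c[2])/d[:,2])[:,None]).round(0).tolist()
print("rod",P([(225,145),(435,142)],58),"rear edge",P([(218,126),(426,125)],55),"cheek rear",P([(212,128),(437,133)],68))
for th in(1.0,1.1,1.2):
  print(th,[P([(u,239)],58+91*np.sin(th)+4) for u in(255,395)])
```

```text
rod [[511.0, 158.0, 58.0], [672.0, 160.0, 58.0]] rear edge [[506.0, 172.0, 55.0], [665.0, 173.0, 55.0]] cheek rear [[505.0, 171.0, 68.0], [670.0, 168.0, 68.0]]
1.0 [[[547.0, 115.0, 139.0]], [[627.0, 115.0, 139.0]]]
1.1 [[[548.0, 117.0, 143.0]], [[626.0, 117.0, 143.0]]]
1.2 [[[548.0, 119.0, 147.0]], [[625.0, 119.0, 147.0]]]
```

Emit:
carry_out(plan=[{"tx": 2, "ty": 18, "tz": 0, "rx": 0, "ry": 0, "rz": 0}, {"tx": 2, "ty": 16, "tz": 0, "rx": 0, "ry": 0, "rz": 0}, {"tx": 1, "ty": 0, "tz": -13, "rx": 0, "ry": 0, "rz": 0}, {"tx": 0, "ty": 0, "tz": -12, "rx": 0, "ry": 0, "rz": 0}, {"tx": 0, "ty": -6, "tz": 0, "rx": 0, "ry": 0, "rz": 0}, {"tx": 0, "ty": -6, "tz": 0, "rx": 0, "ry": 0, "rz": 0}, {"tx": 0, "ty": -6, "tz": -3, "rx": 0, "ry": 0, "rz": 0}, {"tx": 0, "ty": -6, "tz": -4, "rx": 0, "ry": 0, "rz": 0}, {"tx": 0, "ty": -6, "tz": -4, "rx": 0, "ry": 0, "rz": 0}, {"tx": 0, "ty": -5, "tz": -5, "rx": 0, "ry": 0, "rz": 0}, {"tx": 0, "ty": -5, "tz": -5, "rx": 0, "ry": 0, "rz": 0}, {"tx": 0, "ty": 0, "tz": 0, "rx": 0, "ry": 0, "rz": 0}])

```text
time: 5.55
tool_pos: [587.0, 110.5, 110.8]
tcp_rot: [-3.14, 0.0, 1.573]
contact_force: [-0.3, 0.1, 0.2]
grip_width: 0.6
finger_force: 0.1
```

Emit:
carry_out(plan=[{"tx": 0, "ty": -5, "tz": -6, "rx": 0, "ry": 0, "rz": 0}, {"tx": 0, "ty": -5, "tz": -7, "rx": 0, "ry": 0, "rz": 0}, {"tx": 0, "ty": -5, "tz": -7, "rx": 0, "ry": 0, "rz": 0}, {"tx": 0, "ty": -3, "tz": -7, "rx": 0, "ry": 0, "rz": 0}, {"tx": 0, "ty": -2, "tz": -8, "rx": 0, "ry": 0, "rz": 0}, {"tx": 0, "ty": -1, "tz": -6, "rx": 0, "ry": 0, "rz": 0}, {"tx": 0, "ty": -1, "tz": -4, "rx": 0, "ry": 0, "rz": 0}, {"tx": 0, "ty": 0, "tz": -3, "rx": 0, "ry": 0, "rz": 0}, {"tx": 0, "ty": 0, "tz": -2, "rx": 0, "ry": 0, "rz": 0}, {"tx": 0, "ty": 0, "tz": 0, "rx": 0, "ry": 0, "rz": 0}])

```text
time: 6.55
tool_pos: [587.4, 89.3, 61.6]
tcp_rot: [-3.142, 0.0, 1.574]
contact_force: [-0.6, 0.1, 0.8]
grip_width: 0.6
finger_force: 0.3
```

Run:
```python
from h import *
m=bot.camera_model("wrist"); im=bot.capture("wrist"); s=bot.capture("scene")
np.savez("w3.npz",**{k:np.array(v) for k,v in m.items()})
cv2.imwrite("pics/w3.png",np.hstack([im[:,120:520],cv2.resize(s[150:250,260:360],(400,400),interpolation=3)])[...,::-1])
```

```text
(no output)
```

View pics/w3.png

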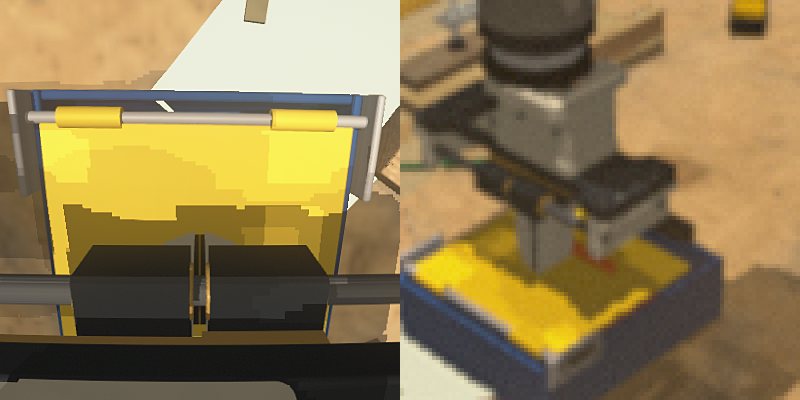

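The flap is nearly flat, with the fingertips behind the rib. The hinge rod is at row 118 of the wrist half. I'll press down gently.

Emit:
carry_out(plan=[{"tx": 0, "ty": 0, "tz": -1, "rx": 0, "ry": 0, "rz": 0}, {"tx": 0, "ty": 0, "tz": -1, "rx": 0, "ry": 0, "rz": 0}, {"tx": 0, "ty": 0, "tz": 0, "rx": 0, "ry": 0, "rz": 0}])

```text
time: 6.95
tool_pos: [587.5, 89.3, 60.1]
tcp_rot: [3.141, -0.0, 1.574]
contact_force: [-2.3, -0.0, 3.1]
grip_width: 0.5
finger_force: 1.6
```

Emit:
carry_out(plan=[{"tx": 0, "ty": 0, "tz": -0.5, "rx": 0, "ry": 0, "rz": 0}, {"tx": 0, "ty": -2, "tz": 0, "rx": 0, "ry": 0, "rz": 0}, {"tx": 0, "ty": -2, "tz": 0, "rx": 0, "ry": 0, "rz": 0}, {"tx": 0, "ty": -2, "tz": 0, "rx": 0, "ry": 0, "rz": 0}, {"tx": 0, "ty": -2, "tz": 0, "rx": 0, "ry": 0, "rz": 0}, {"tx": 0, "ty": -2, "tz": 0, "rx": 0, "ry": 0, "rz": 0}])

```text
time: 7.55
tool_pos: [588.0, 80.1, 59.9]
tcp_rot: [3.14, -0.001, 1.574]
contact_force: [-0.3, 3.8, 5.1]
grip_width: 0.5
finger_force: 2.7
```

Emit:
carry_out(plan=[{"tx": 0, "ty": -2, "tz": 0, "rx": 0, "ry": 0, "rz": 0}, {"tx": 0, "ty": -2, "tz": 0, "rx": 0, "ry": 0, "rz": 0}, {"tx": 0, "ty": -2, "tz": 0, "rx": 0, "ry": 0, "rz": 0}, {"tx": 0, "ty": -2, "tz": 0, "rx": 0, "ry": 0, "rz": 0}])

```text
time: 7.95
tool_pos: [587.9, 72.4, 59.8]
tcp_rot: [3.14, -0.002, 1.574]
contact_force: [-0.2, 5.6, 4.5]
grip_width: 0.3
finger_force: 3.5
```

Emit:
carry_out(plan=[{"tx": 0, "ty": -2, "tz": 0, "rx": 0, "ry": 0, "rz": 0}, {"tx": 0, "ty": -2, "tz": 0, "rx": 0, "ry": 0, "rz": 0}, {"tx": 0, "ty": -2, "tz": 0, "rx": 0, "ry": 0, "rz": 0}, {"tx": 0, "ty": -2, "tz": 0, "rx": 0, "ry": 0, "rz": 0}, {"tx": 0, "ty": -2, "tz": 0, "rx": 0, "ry": 0, "rz": 0}, {"tx": 0, "ty": -2, "tz": 0, "rx": 0, "ry": 0, "rz": 0}])

```text
time: 8.55
tool_pos: [587.8, 60.4, 59.8]
tcp_rot: [3.14, -0.002, 1.574]
contact_force: [-0.2, 5.0, 4.6]
grip_width: 0.3
finger_force: 3.6
```

```bash
cat > w.py <<'E'
from h import *
import sys
m=bot.camera_model("wrist"); im=bot.capture("wrist")
c,d=ray("wrist",[(320,0)],m)
col=cv2.cvtColor(im,cv2.COLOR_RGB2HSV)[:,:,:]
def rows(u):
    y=cv2.inRange(col,(20,120,90),(32,255,255))[:,u]; return np.flatnonzero(y)[:1]
def P(uv,z):
    c,d=ray("wrist",uv,m); return (c+d*((z-c[2])/d[:,2])[:,None]).round(1).tolist()
for u in(200,210,400,420,430): 
    r=rows(u)
    if len(r): print(u,r,P([(u,r[0])],60))
b=cv2.inRange(col,(105,90,40),(125,255,255)); 
for u in(200,300,400): r=np.flatnonzero(b[:,u])[:1]; print("rear",u,r,P([(u,r[0])],55) if len(r) else "")
cv2.imwrite(sys.argv[1],im[...,::-1])
E
python3 w.py pics/w4.png
```

```text
200 [77] [[535.4, 146.1, 60.0]]
210 [77] [[539.9, 146.1, 60.0]]
400 [80] [[624.9, 144.8, 60.0]]
420 [80] [[634.0, 144.9, 60.0]]
430 [80] [[638.5, 145.0, 60.0]]
rear 200 [25] [[535.5, 168.7, 55.0]]
rear 300 [25] [[580.2, 168.3, 55.0]]
rear 400 [28] [[624.8, 167.4, 55.0]]
```

Emit:
carry_out(plan=[{"tx": 0, "ty": -2, "tz": 0, "rx": 0, "ry": 0, "rz": 0}, {"tx": 0, "ty": -2, "tz": 0, "rx": 0, "ry": 0, "rz": 0}, {"tx": 0, "ty": -1, "tz": 0, "rx": 0, "ry": 0, "rz": 0}])

```text
time: 8.9
tool_pos: [587.8, 55.3, 59.8]
tcp_rot: [3.14, -0.002, 1.574]
contact_force: [-0.5, 5.5, 5.5]
grip_width: 0.4
finger_force: 3.6
```

```bash
python3 w.py pics/w5.png
python3 - <<'E'
from h import *
m=dict(np.load("w3.npz")); im=cv2.imread("pics/w3.png")[:,:400]
h=cv2.cvtColor(im,cv2.COLOR_BGR2HSV); y=cv2.inRange(h,(20,120,90),(32,255,255)); b=cv2.inRange(h,(105,90,40),(125,255,255))
def P(uv,z):
    c,d=ray("wrist",uv,m); return (c+d*((z-c[2])/d[:,2])[:,None]).round(1).tolist()
for u in(80,300): print("w3",P([(u+120,np.flatnonzero(y[:,u])[0])],60),P([(u+120,np.flatnonzero(b[:,u])[0])],55))
E
```

```text
200 [77] [[535.3, 141.1, 60.0]]
210 [77] [[539.9, 141.0, 60.0]]
400 [80] [[624.9, 139.7, 60.0]]
420 [80] [[633.9, 139.8, 60.0]]
430 [80] [[638.5, 139.9, 60.0]]
rear 200 [12] [[535.9, 169.1, 55.0]]
rear 300 [13] [[580.2, 168.2, 55.0]]
rear 400 [15] [[624.5, 167.7, 55.0]]
w3 [[533.2, 162.4, 60.0]] [[532.1, 169.6, 55.0]]
w3 [[634.9, 161.1, 60.0]] [[635.9, 167.9, 55.0]]
```

The case hasn't moved and the flap has slid about 21 mm. I'll push the last few mm to the stop.

Emit:
carry_out(plan=[{"tx": 0, "ty": -1, "tz": 0, "rx": 0, "ry": 0, "rz": 0}, {"tx": 0, "ty": -1, "tz": 0, "rx": 0, "ry": 0, "rz": 0}, {"tx": 0, "ty": 0, "tz": 0, "rx": 0, "ry": 0, "rz": 0}])

```text
time: 9.25
tool_pos: [587.8, 53.3, 59.8]
tcp_rot: [3.14, -0.001, 1.574]
contact_force: [-1.7, 5.0, 5.4]
grip_width: 0.3
finger_force: 3.6
```

Emit:
carry_out(plan=[{"tx": 0, "ty": -0.5, "tz": 0, "rx": 0, "ry": 0, "rz": 0}, {"tx": 0, "ty": 0.5, "tz": 1, "rx": 0, "ry": 0, "rz": 0}, {"tx": 0, "ty": 2, "tz": 2, "rx": 0, "ry": 0, "rz": 0}, {"tx": 0, "ty": 2, "tz": 8, "rx": 0, "ry": 0, "rz": 0}, {"tx": 0, "ty": 0, "tz": 25, "rx": 0, "ry": 0, "rz": 0}, {"tx": 0, "ty": 0, "tz": 40, "rx": 0, "ry": 0, "rz": 0}, {"tx": 0, "ty": 0, "tz": 40, "rx": 0, "ry": 0, "rz": 0}, {"tx": 0, "ty": 0, "tz": 40, "rx": 0, "ry": 0, "rz": 0}, {"tx": 0, "ty": 0, "tz": 40, "rx": 0, "ry": 0, "rz": 0}, {"tx": 0, "ty": 0, "tz": 20, "rx": 0, "ry": 0, "rz": 0}, {"tx": 0, "ty": 0, "tz": 0, "rx": 0, "ry": 0, "rz": 0}])

```text
time: 10.35
tool_pos: [588.6, 56.1, 279.2]
tcp_rot: [3.134, 0.001, 1.574]
contact_force: [0.5, 0.4, -0.7]
grip_width: 0.2
finger_force: 0.0
```

```bash
python3 - <<'E'
from h import *
im=bot.capture("wrist"); s=bot.capture("scene")
cv2.imwrite("pics/w6.png",np.hstack([im[:,120:520],cv2.resize(s[150:250,250:350],(400,400),interpolation=3)])[...,::-1])
E
python3 w.py pics/w7.png
```

```text
rear 200 [] 
rear 300 [63] [[567.6, 168.0, 55.0]]
rear 400 []
```

View pics/w6.png

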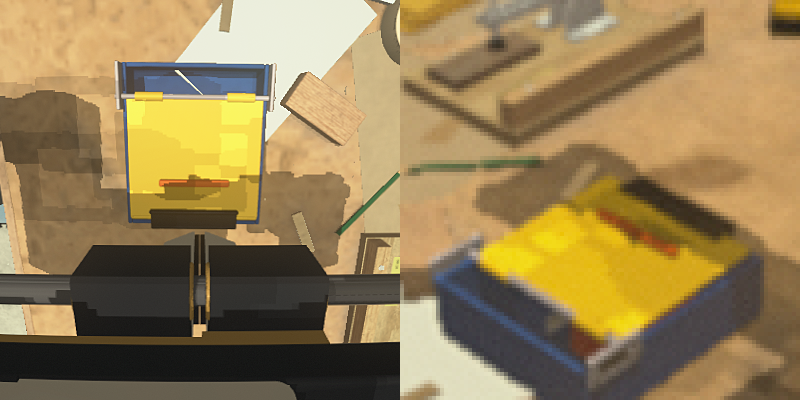

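The picture shows the flap lying flat with its free edge under the black lip (wrist row ~212). The case hasn't moved, the gripper is clear, and the flap is staying shut by itself.

```bash
python3 -c "
from plant import bot
print(bot.close_job())"
```

```text
the job is handed in; nothing more can be done
None
```

The case is closed and handed in: the flap lies flat, pushed about 23 of its 24 mm forward so its edge is about 13 mm under the lip, and it stayed shut with the gripper clear; the case stayed in place and the arm kept clear of the other items.

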